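Swing a display mounting rail into its jig and lock it with the cam

ROBOT

A 6-joint arm with a two-finger parallel gripper is mounted at the origin on the work surface. World frame = base frame: x ahead of the robot, y to its left, z up, the work surface at z = 0. Lengths are in mm, angles in degrees, forces in N, time in s.
With the tool pointing down it reaches from about 350 to 850 mm from the base axis. Payload 8.1 kg.
Tool frame: the origin (TCP) lies at the centre of the arm's flange, where the gripper is bolted on; the fingertips stand 173 mm ahead of it and the grasp point (between the pads) lies 155 mm ahead of it; z points along the fingers, y is the line along which they close (so a half turn about z gives the same grasp; the last joint's range is limited). The gripper opens to 85 mm and grips with 20 to 120 N. Pads are 22 mm wide; open, the fingers measure 114 mm over their backs; the gripper's body (76 mm by 85 mm) begins 54 mm behind the grasp point. The pads swing forward as they close: fully open they stand 13 mm farther back than shut.
Start: joints at [-77.258, 7.471, 85.268, -0, 87.261, -4.893], TCP at [181.798, -571.801, 404.692] pointing down, gripper open.
Joint ranges: [-169.43, 169.43], [-51.17, 129.36], [1.28, 143.12], [-76.62, 256.62], [0, 156.53], [-152.29, 152.29]. Speed limits (degrees/s): [136.94, 136.94, 159.86, 180, 180, 180].

INTERFACE

Orientations are given as [roll, pitch, yaw] about the fixed x, y, z axes, in that order (R = Rz(yaw) Ry(pitch) Rx(roll)).
In Python, from bench import * gives the robot as it stands.
- The arm moves only by the shell command python3 -m jog 'ROWS' [FORCE]. ROWS is text: rows parted by semicolons, each of 7 numbers parted by spaces: the shift along the tool's x, y, z scaled (see below), then the turn, a rotation vector about the tool's x, y, z scaled (see below), then the closure, from -1 (fully open) to 1 (shut). In form: tx ty tz wx wy wz hand; .... A call has 1 to 5 rows; each row shifts and turns the commanded pose from where the row before left it, along the tool's axes as they then stand; what a row does not reach is not made up. The controller multiplies each number of a shift by 0.1 m and each number of a turn by 60 degrees. A row lasts 1/8 s, in which the tool goes at most 62.5 mm and 10.7 degrees, less where a joint would pass 70% of its speed; a pose out of reach is approached as far as the arm can. A call with a number of a shift or a turn outside -1 to 1 is refused whole. A call with a gripper value outside its range is refused whole. The fingers move at their own pace and stop on an object; FORCE is the grip in N (left out, the last holds). Time passes only in rows, so rows that do not move let the fingers close. It gives the time, the measured TCP pose, the force, the opening and the grip force at its end, in the units of the state.
- sense(): the state, without advancing time (a new reading comes with each control period).
- snapshot(name): name is "side" or "top"; returns a dict with "img" (384x512x3 uint8, red, green, blue), "fx", "fy", "cx", "cy" (pixels), "extrinsics" (4x4, takes a point from camera to world coordinates). Camera axes: x right, y down, z forward; pixel columns grow to the right and rows downward; lengths in mm; the calibration is good to about 2 mm. A picture is of the moment at which its call begins. There is no depth.
- hand_in(): hands the job in; it is judged then, once.
The state is a dict: "time": time; "joint_pos": joint angles; "qd": joint speeds; "joint_efforts": joint torques, N m; "tool_pos": TCP position; "tcp_rot": TCP orientation; "ft_force": force on the tool from outside, world axes, zero at the start; "wrist_torque": the same for the moment, N m; "finger_gap": finger opening in mm; "grip_force": force on a finger pad.
Only numpy, scipy, OpenCV 4.12 (cv2) and the standard library are available. Lean on these libraries where they do the work, as an engineer would, in place of code of your own. Each camera call takes 0.05 s, during which the arm holds its last target. There are 200 camera calls.

TASK

Lay the dark steel rail on the jig plate at a clear slant to the fence with its forked end hooked under the cap and fully home on the post, then swing it about the post until it lies in line along the fence with its bolt in through the gate. Then turn the cam half a turn clockwise to its stop so that its hook draws the rail flush to the fence, let go, and leave the bin, bottle, tape roll and screwdriver where they are.

Things in the scene. Friction and masses are not known exactly. Their poses are not given: they have to be found in the camera images.
- jig: Aluminium jig fixed to the bench, its post end away from the robot, give or take 12 degrees; z up, origin on the bench top under the post's axis. Its x axis is the line the rail must end up on. Plate 220 x 220 x 8 mm: x -35 to 185, y -115 to 105 mm. Beyond the fence a wedge carries the cam.
- post_foot (a point): Where the post's axis meets the plate's top, 8 mm above the bench; axes as the jig's. The post is 14 mm in diameter and carries a flat cap of 36 mm diameter, underside 43 mm and top 49 mm above the plate.
- line_end (a point): Point on the plate's top, 170 mm from the post along the jig's x axis, where the middle of the rail's far end belongs; axes as the jig's.
- gate (a point): Middle of the gate, on the plate's top at the fence's inner face (jig x 142.5, y 15 mm). Fence: two upright blocks 10 mm thick (y 15 to 25) and 40 mm tall, x 60 to 125 and 160 to 182 mm; the 35 mm gap between is the gate for the bolt. A spring plunger (10 mm diameter, x 100, 28 mm above plate) stands 3 mm out of the inner face, holding the rail off (5 N when flush).
- cam (a joint): Turn of the cam, rad: 0 = open, grows clockwise seen looking down on its face, 3.14 = locked at its stop (half a turn). Friction 0.12 N m, stays where left; stiffer as it draws the rail. From about 0.9 the hook under the disc passes in front of the bolt's pin and draws it in by up to 9 mm until 2.85. The bolt can enter only below about 0.6.
- cam_grip (a point): On the cam's axis at grip height; z = turning axis, outwards, leaning 25 degrees from vertical towards jig -x. Turns with the cam. Steel disc, 82 mm diameter, top 22 mm below this point along z. Black wing grip 14 mm thick, 34 mm tall (to 12 mm above this point), along x from -28 to +36 mm, a black dot at its + end. At cam 0 its x lies in the jig's x-z plane, + end away from the post.
- rail: Dark steel rail, about 0.4 kg, 185 x 30 x 36 mm tall, flat on the bench beside the jig. Origin in the underside, z up, x towards the far end. Solid from x -70.5 to 92.5 mm; the other end is a fork: two tines 6 mm thick, 18 mm slot, back to x = -92.5. At x 62.5 an 8 mm bolt leaves the +y side, 14 mm up, to y = 48; there an 8 mm pin rises 17 mm, leaning 25 degrees to the fork end.
- rail_fork (a point): Point in the level of the rail's underside, x = -77.5 mm, in the slot of the fork: where the post's axis stands when the fork is fully home.
- rail_end (a point): Middle of the rail's far end at underside level, x = +92.5 mm.
- bin: Bystander: blue open parts bin 150 x 100 x 50 mm, origin under its centre, on the bench beside the jig; it and the rail may be on either side.
- cleaner: Bystander: bottle, 52 mm diameter, 150 mm tall, standing beyond the jig; origin under its centre.
- tape: Bystander: roll of tape, 100 mm diameter, 45 mm tall, lying flat beyond the jig; origin under its centre.
- driver: Bystander: screwdriver 200 mm long lying beyond the jig.
Things that resemble listed ones, but are neither listed nor needed, are in the scene too. Leave any green or pink look-alike of the rail alone.

How it is judged (in metres and radians):
On the way, in this order (a step that is already met when the one before it is completed fails the run):
1. the fork is home on the post, the rail down on the plate and still slanted to the fence (horizontal distance between rail_fork and post_foot below 0.006 m and height (world z) of rail_fork below 0.016 m and angle between the x axis of rail and the x axis of jig, either way round above 0.2 rad), for 0.1 s.
2. the rail is swung into line with the fork still on the post, the cam still open (horizontal distance between rail_fork and post_foot below 0.008 m and height (world z) of rail_end below 0.016 m and angle between the x axis of rail and the x axis of jig, either way round below 0.06 rad and value of joint cam below 0.9 rad), for 0.1 s.
At the end, for the whole second after the job is handed in: The cam is at its locked stop (over 2.9 rad); the rail lies flat on the plate and at rest, its fork within 6 mm of home on the post, its far end within 6 mm of its mark and no more than 2.5 mm off the fence, in line within 0.02 rad (value of joint cam above 2.9 rad and horizontal distance between rail_fork and post_foot below 0.006 m and y of rail_end in the frame of line_end above -0.0025 m and horizontal distance between rail_end and line_end below 0.006 m and angle between the x axis of rail and the x axis of jig, either way round below 0.02 rad and height (world z) of each of rail_fork, rail_end below 0.012 m and linear speed of rail below 0.02 m/s); the robot touches nothing.
It fails at once if a bystander is moved by more than 25 mm (distance of any of bin, cleaner, tape, driver from where it was at the start of the episode above 0.025 m).
It also fails if it takes over 66 s, if anything falls off the work surface, if the arm or the gripper's body presses on something with over 40 N, if the wrist force passes 120 N, or if a joint passes its speed limit or range.

## Working session

There is one attempt and no reset: what is moved stays moved. The work goes in short steps, Python scripts to look and compute and a shell command to move; the robot and the scene stay as the last step left them, time stands still between calls to the robot, and variables do not carry over. Pictures are saved under pics/ and viewed, at most 13 in all, crops included, and the job is handed in when it is done.

```bash
mkdir -p pics; ls
python3 - <<'E'
from bench import *
import cv2, numpy as np
for n in("top","side"):
    s=snapshot(n); cv2.imwrite(f"pics/{n}0.png",cv2.cvtColor(s["img"],cv2.COLOR_RGB2BGR))
    print(n,s["fx"],s["fy"],s["cx"],s["cy"]); print(np.round(s["extrinsics"],3).tolist())
print(sense())
E
```

```text
pics
top 369.0806786770417 369.0806786770417 251.98739980154 192.251035841905
[[-0.002, -0.984, 0.176, 373.639], [-0.999, 0.01, 0.043, 43.932], [-0.044, -0.176, -0.983, 921.736], [0.0, 0.0, 0.0, 1.0]]
side 348.9842291515632 348.9842291515632 254.98462725241222 191.6082870911123
[[-0.86, -0.376, 0.346, 152.568], [-0.511, 0.632, -0.583, 670.947], [0.0, -0.677, -0.736, 850.377], [0.0, 0.0, 0.0, 1.0]]
{'time': 0.1, 'joint_pos': array([-7.72580477e+01,  7.51062194e+00,  8.53236593e+01,  1.28697510e-03,
        8.72602603e+01, -4.89210991e+00]), 'qd': array([ 0.03165443, -0.16946677, -0.15241831, -0.06544899, -0.00715853,
        0.00227566]), 'joint_efforts': array([ 3.51540157e-04, -5.70952606e+01, -5.01943731e+01, -2.04593116e-04,
        8.14295083e-03,  1.16637264e-05]), 'tool_pos': array([ 181.75161373, -571.59561427,  403.74480162]), 'tcp_rot': array([-1.79905913e+02, -9.34318636e-03,  1.76339920e+01]), 'ft_force': array([-0.51898821, -0.34699413,  0.93118549]), 'wrist_torque': array([-0.08715554, -0.069753  ,  0.02937831]), 'grip_force': 0.0, 'finger_gap': 85.42629043474139}
```

View pics/top0.png

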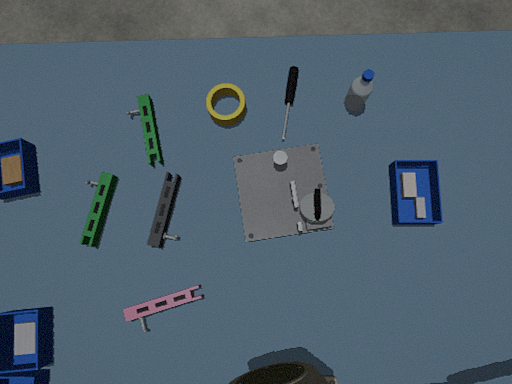

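View pics/side0.png

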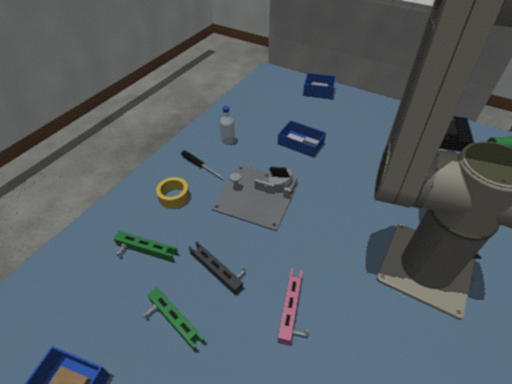

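The top view shows the dark rail at about (164,210), with its fork end up at (173,176) and its bolt at (172,237). It also shows the jig post at (280,158), the fence at (294,195) and the cam at (317,207).

Possible mix-ups for the rail are green at (149,130), green at (98,210) and pink at (163,303). The description (dark steel) picks the one at (164,210). In the side view it is at (215,267).

I'll check this choice in one close crop.

```bash
cat > h.py <<'E'
import cv2, numpy as np
from bench import *
def snap(n):
    s=snapshot(n); return s
def ray(s,p):
    E=s["extrinsics"]; d=E[:3,:3]@np.array([(p[0]-s["cx"])/s["fx"],(p[1]-s["cy"])/s["fy"],1]); return E[:3,3],d
def at(s,p,z):
    o,d=ray(s,p); return o+d*(z-o[2])/d[2]
def tri(s1,p1,s2,p2):
    o1,d1=ray(s1,p1);o2,d2=ray(s2,p2)
    t=np.linalg.lstsq(np.c_[d1,-d2],o2-o1,rcond=None)[0]
    a=o1+d1*t[0];b=o2+d2*t[1]; return (a+b)/2,np.linalg.norm(a-b)
def proj(s,P):
    E=s["extrinsics"]; c=E[:3,:3].T@(np.asarray(P,float)-E[:3,3]); return np.array([s["cx"]+s["fx"]*c[0]/c[2],s["cy"]+s["fy"]*c[1]/c[2]])
def crop(s,x,y,w,h,k):
    return cv2.resize(cv2.cvtColor(s["img"],cv2.COLOR_RGB2BGR)[y:y+h,x:x+w],None,fx=k,fy=k,interpolation=cv2.INTER_CUBIC)
E
python3 - <<'E'
from h import *
t=snap("top");s=snap("side")
a=crop(t,140,165,55,95,6);b=crop(t,225,135,115,115,4)
c=np.zeros((580,800,3),np.uint8);c[:570,:330]=a;c[:460,335:795]=b
cv2.imwrite("pics/c1.png",np.clip(c*1.6,0,255).astype(np.uint8))
d=crop(s,180,230,75,65,5);e=crop(s,205,150,100,80,4)
c=np.zeros((330,780,3),np.uint8);c[:325,:375]=d;c[:320,378:778]=e
cv2.imwrite("pics/c2.png",np.clip(c*1.6,0,255).astype(np.uint8))
E
```

```text
(no output)
```

View pics/c1.png

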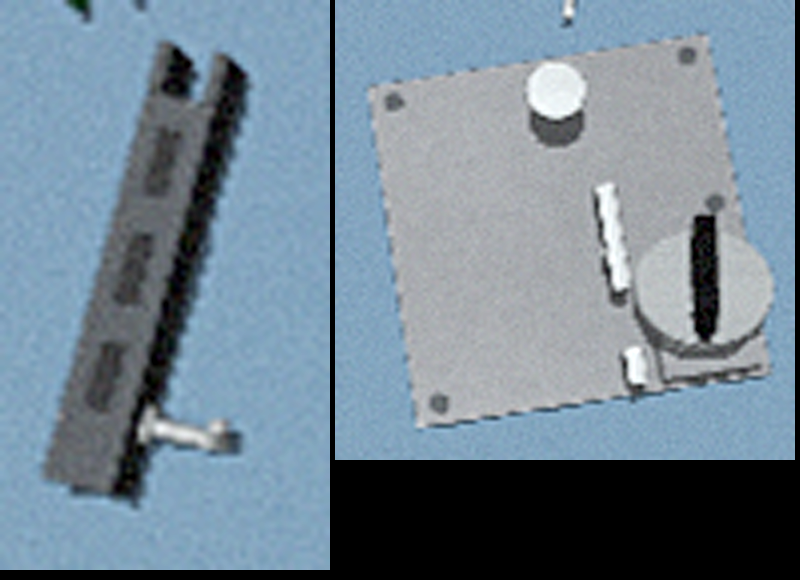

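View pics/c2.png

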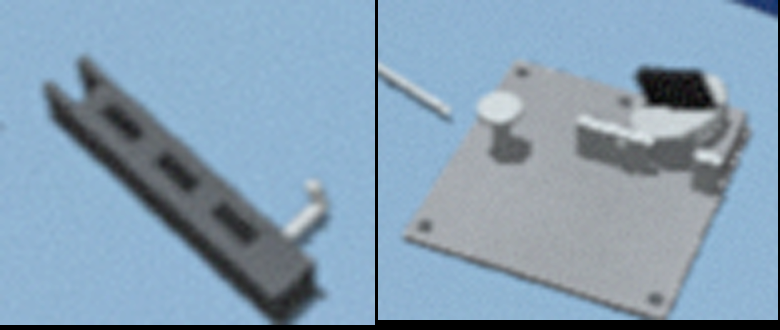

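The crops confirm the dark rail. Its fork is at the top (crop 160–222, 40–55), its far end is at (45–115, 475–490), and its bolt is on the right. The plate, cap, fence and cam grip are all clear in both views. The rail already lies at about 22° to the jig line, slanted to the right side.

```bash
cat > meas.py <<'E'
from h import *
t=snap("top");s=snap("side")
def sub(S,p,w=3):
    g=cv2.cvtColor(S["img"],cv2.COLOR_RGB2GRAY)
    q=np.array(p,np.float32).reshape(-1,1,2).copy()
    r=cv2.cornerSubPix(g,q,(w,w),(-1,-1),(3,30,.01)).reshape(-1,2)
    p=np.array(p);bad=np.linalg.norm(r-p,axis=1)>2; r[bad]=p[bad]; return r
T1=lambda L:[((x/6+140)-.5,(y/6+165)-.5) for x,y in L]
T2=lambda L:[((x-335)/4+225-.5,y/4+135-.5) for x,y in L]
S1=lambda L:[(x/5+180-.5,y/5+230-.5) for x,y in L]
S2=lambda L:[((x-378)/4+205-.5,y/4+150-.5) for x,y in L]
def fit(model,pts):
    m=model-model.mean(0);q=pts-pts.mean(0)
    a=np.arctan2((m[:,0]*q[:,1]-m[:,1]*q[:,0]).sum(),(m*q).sum())
    R=np.array([[np.cos(a),-np.sin(a)],[np.sin(a),np.cos(a)]])
    o=pts.mean(0)-R@model.mean(0)
    print("  deg",np.round(np.degrees(a),2),"origin",o.round(1),"resid",np.round(pts-(model@R.T+o),1).tolist()); return a,o,R
# plate corners order: (-35,-115) (-35,105) (185,105) (185,-115)
pm=np.array([[-35,-115],[-35,105],[185,105],[185,-115]],float)
ct=sub(t,T2([(370,87),(707,36),(770,375),(418,427)])); cs=sub(s,S2([(405,238),(520,63),(748,115),(665,318)]))
print("jig top");J=fit(pm,np.array([at(t,p,8)[:2] for p in ct]))
print("jig side");J2=fit(pm,np.array([at(s,p,8)[:2] for p in cs]))
print("cap top-centre via views z57:",at(t,T2([(556,90)])[0],57).round(1),at(s,S2([(500,106)])[0],57).round(1),tri(t,T2([(556,90)])[0],s,S2([(500,106)])[0]))
rm=np.array([[-92.5,-15],[-92.5,15],[92.5,15],[92.5,-15]],float)
print("rail top");fit(rm,np.array([at(t,p,36)[:2] for p in T1([(160,40),(222,55),(115,490),(45,475)])]))
print("rail side");fit(rm,np.array([at(s,p,36)[:2] for p in S1([(48,88),(84,60),(312,262),(270,310)])]))
# grip top-edge ends
for n,a,b in(("end-",(704,215),(640,70)),("end+",(705,340),(712,75))):
    print(n,tri(t,T2([a])[0],s,S2([b])[0]))
E
python3 meas.py
```

```text
jig top
  deg -171.81 origin [613.6  14.3] resid [[-0.1, -0.9], [-0.8, 0.9], [0.4, 1.1], [0.5, -1.1]]
jig side
  deg -169.8 origin [613.3  21.5] resid [[3.2, -2.2], [-12.0, 5.6], [7.3, -7.7], [1.5, 4.3]]
cap top-centre via views z57: [614.4  14.8  57. ] [615.8  16.7  57. ] (array([615.86482133,  15.03972665,  55.14977126]), np.float64(1.865883021966028))
rail top
  deg 167.84 origin [495.2 303.1] resid [[-0.9, -1.3], [-1.3, 1.8], [1.2, 0.0], [1.0, -0.6]]
rail side
  deg 166.13 origin [494.1 308.1] resid [[-2.0, -1.9], [-0.6, 2.2], [2.9, -2.2], [-0.3, 1.9]]
end- (array([535.31263117, -70.38698662,  64.88940208]), np.float64(0.18428406109617146))
end+ (array([462.65461741, -62.29834197, 100.09206615]), np.float64(9.711986945896204))
```

```bash
cat > go.py <<'E'
# python3 go.py x y z(grasp point or TCP) roll pitch yaw : remaining shift (tool axes, units of 0.1 m) and turn (units of 60 deg)
import sys,numpy as np
from bench import *
from scipy.spatial.transform import Rotation as R
v=list(map(float,sys.argv[1:7])); s=sense()
A=R.from_euler("xyz",s["tcp_rot"],degrees=True);B=R.from_euler("xyz",v[3:],degrees=True)
d=np.array(v[:3])-s["tool_pos"]
print("t",round(s["time"],2),"pos",s["tool_pos"].round(1),"rot",s["tcp_rot"].round(1),"j",s["joint_pos"].round(0),"F",s["ft_force"].round(1))
print("world d",d.round(1),"| shift now-axes",(A.inv().apply(d)/100).round(3),"shift target-axes",(B.inv().apply(d)/100).round(3),"| turn",((A.inv()*B).as_rotvec(degrees=True)/60).round(3))
E
r="0.298 -0.361 0 0 0 0 -1"
python3 -m jog '0.298 -0.361 0 0 0 0 -1;0.298 -0.361 0 0 0 0 -1;0.298 -0.361 0 0 0 0 -1;0.298 -0.361 0 0 0 0 -1;0.298 -0.361 0 0 0 0 -1'
python3 -m jog '0.298 -0.361 0 0 0 0 -1;0.298 -0.361 0 0 0 0 -1;0.298 -0.361 0 0 0 0 -1;0.298 -0.361 0 0 0 0 -1;0.298 -0.361 0 0 0 0 -1'
python3 -m jog '0.298 -0.361 0 0 0 0 -1;0.298 -0.361 0 0 0 0 -1;0.298 -0.361 0 0 0 0 -1;0.298 -0.361 0 0 0 0 -1;0.298 -0.361 0 0 0 0 -1'
python3 -m jog '0.298 -0.361 0 0 0 0 -1;0.298 -0.361 0 0 0 0 -1;0.298 -0.361 0 0 0 0 -1;0.298 -0.361 0 0 0 0 -1;0.298 -0.361 0 0 0 0 -1'
python3 -m jog '0 0 0 0 0 -0.166 -1;0 0 0 0 0 -0.166 -1;0 0 0 0 0 -0.166 -1;0 0 0 0 0 -0.166 -1;0 0 0 0 0 -0.166 -1'
python3 -m jog '0 0 0 0 0 -0.166 -1;0 0 0 0 0 -0.166 -1;0 0 0 0 0 -0.166 -1;0 0 0 0 0 -0.166 -1;0 0 0 0 0 -0.166 -1'
python3 -m jog '0 0 0 0 0 -0.166 -1;0 0 0 0 0 -0.166 -1;0 0 0 0 0 -0.166 -1;0 0 0 0 0 -0.166 -1;0 0 0 0 0 -0.166 -1'
python3 go.py 531.4 296.6 250 180 0 167.3
```

```text
time: 0.92
tool_pos: [269.4, -353.2, 404.7]
tcp_rot: [180.0, -0.0, 17.6]
ft_force: [1.2, -0.2, 0.3]
finger_gap: 85.3
grip_force: 0.0
time: 1.55
tool_pos: [356.6, -136.0, 404.9]
tcp_rot: [180.0, -0.0, 17.6]
ft_force: [1.3, 0.0, -0.4]
finger_gap: 85.4
grip_force: 0.0
time: 2.17
tool_pos: [444.0, 81.3, 404.9]
tcp_rot: [180.0, -0.0, 17.7]
ft_force: [1.0, -0.5, 0.7]
finger_gap: 85.5
grip_force: 0.0
time: 2.8
tool_pos: [531.5, 298.4, 404.6]
tcp_rot: [180.0, -0.0, 17.6]
ft_force: [0.4, -1.2, 0.8]
finger_gap: 84.9
grip_force: 0.0
time: 3.42
tool_pos: [531.0, 296.8, 404.5]
tcp_rot: [-180.0, 0.0, 67.8]
ft_force: [-0.6, -0.5, -0.2]
finger_gap: 85.3
grip_force: 0.0
time: 4.05
tool_pos: [531.0, 296.8, 404.6]
tcp_rot: [-180.0, -0.0, 117.6]
ft_force: [-0.7, -0.3, -0.3]
finger_gap: 85.6
grip_force: 0.0
time: 4.68
tool_pos: [531.0, 296.8, 404.6]
tcp_rot: [-180.0, -0.0, 167.4]
ft_force: [0.1, 0.3, -0.4]
finger_gap: 85.2
grip_force: 0.0
t 4.67 pos [531.  296.8 404.6] rot [-180.    -0.   167.4] j [ 24.   9.  84.  -0.  87. -53.] F [ 0.1  0.3 -0.4]
world d [   0.4   -0.2 -154.6] | shift now-axes [-4.000e-03 -1.000e-03  1.546e+00] shift target-axes [-4.000e-03 -1.000e-03  1.546e+00] | turn [-0.    -0.     0.001]
```

```bash
python3 -m jog '0 0 0.45 0 0 0 -1;0 0 0.45 0 0 0 -1;0 0 0.45 0 0 0 -1;0 0 0.45 0 0 0 -1;0 0 0.46 0 0 0 -1' 80
python3 -m jog '0 0 0 0 0 0 1;0 0 0 0 0 0 1;0 0 0 0 0 0 1;0 0 0 0 0 0 1;0 0 0 0 0 0 1' 80
python3 -m jog '0 0 0 0 0 0 1;0 0 0 0 0 0 1;0 0 0 0 0 0 1' 80
python3 go.py 531.4 296.6 250 180 0 167.3
```

```text
time: 5.3
tool_pos: [531.0, 296.8, 177.5]
tcp_rot: [180.0, 0.0, 167.0]
ft_force: [-0.4, 0.3, 0.6]
finger_gap: 85.4
grip_force: 0.0
time: 5.92
tool_pos: [532.6, 297.4, 182.2]
tcp_rot: [179.8, 0.3, 167.0]
ft_force: [0.2, -0.6, 7.5]
finger_gap: 28.6
grip_force: 80.6
time: 6.3
tool_pos: [532.6, 297.5, 182.2]
tcp_rot: [179.8, 0.3, 167.0]
ft_force: [-0.4, -0.9, 7.9]
finger_gap: 28.5
grip_force: 80.6
t 6.3 pos [532.6 297.5 182.2] rot [179.8   0.3 167. ] j [ 24.  21.  94.  -0.  65. -53.] F [-0.4 -0.9  7.9]
world d [-1.2 -0.9 67.8] | shift now-axes [ 0.007 -0.009 -0.678] shift target-axes [ 0.01  -0.011 -0.678] | turn [ 0.003  0.004 -0.004]
```

```bash
python3 -m jog '0 0 0 0 0 0 0.1;0 0 0 0 0 0 0.1;0 0 -0.06 0 0 0 0.1;0 0 0 0 0 0 1;0 0 0 0 0 0 1' 80
python3 -m jog '0 0 0 0 0 0 1;0 0 0 0 0 0 1;0 0 0 0 0 0 1' 80
python3 go.py 531.4 296.6 250 180 0 167.3
```

```text
time: 6.92
tool_pos: [531.5, 297.2, 186.0]
tcp_rot: [179.9, 0.1, 167.0]
ft_force: [-1.5, 0.3, 7.6]
finger_gap: 28.5
grip_force: 80.3
time: 7.3
tool_pos: [531.5, 297.2, 186.0]
tcp_rot: [179.9, 0.1, 167.0]
ft_force: [-1.5, -0.1, 8.0]
finger_gap: 28.5
grip_force: 80.3
t 7.3 pos [531.5 297.2 186. ] rot [1.799e+02 1.000e-01 1.670e+02] j [ 24.  20.  94.   0.  65. -53.] F [-1.5 -0.1  8. ]
world d [-0.1 -0.6 64. ] | shift now-axes [-0.001 -0.005 -0.64 ] shift target-axes [-0.    -0.006 -0.64 ] | turn [ 0.001  0.001 -0.004]
```

```bash
python3 -m jog '0 0 -0.1 0 0 0 1;0 0 -0.2 0 0 0 1;0 0 -0.2 0 0 0 1;0 0 -0.2 0 0 0 1;0 0 -0.2 0 0 0 1'
python3 -m jog '-0.07 -0.35 0 0 0 0 1;-0.07 -0.35 0 0 0 0 1;-0.07 -0.35 0 0 0 0 1;-0.07 -0.35 0 0 0 0 1;-0.07 -0.35 0 0 0 0 1'
python3 -m jog '-0.05 -0.27 0 0 0 0 1;-0.05 -0.27 0 0 0 0 1;-0.04 -0.27 0 0 0 0 1;0 0 0 0 0 0 1;0 0 0 0 0 0 1'
python3 go.py 522 36.4 215 180 0 167
python3 - <<'E'
from h import *
t=snap("top");s=snap("side")
a=crop(t,220,120,130,150,3);b=crop(s,185,120,130,130,3)
c=np.zeros((450,790,3),np.uint8);c[:450,:390]=a;c[:390,400:790]=b
cv2.imwrite("pics/c3.png",np.clip(c*1.6,0,255).astype(np.uint8))
E
```

```text
time: 7.92
tool_pos: [531.2, 296.9, 276.7]
tcp_rot: [180.0, 0.0, 167.0]
ft_force: [-0.9, -0.5, -4.0]
finger_gap: 28.7
grip_force: 79.2
time: 8.55
tool_pos: [525.9, 117.4, 275.8]
tcp_rot: [180.0, 0.1, 167.0]
ft_force: [0.4, -0.3, -3.2]
finger_gap: 28.5
grip_force: 79.5
time: 9.18
tool_pos: [521.5, 36.6, 275.4]
tcp_rot: [180.0, 0.0, 167.0]
ft_force: [-0.3, 0.2, -3.1]
finger_gap: 28.3
grip_force: 79.7
t 9.18 pos [521.5  36.6 275.4] rot [180.   0. 167.] j [ -2.   1. 106.   0.  73. -79.] F [-0.3  0.2 -3.1]
world d [  0.5  -0.2 -60.4] | shift now-axes [-0.005 -0.001  0.604] shift target-axes [-0.005 -0.001  0.604] | turn [0.001 0.001 0.   ]
```

View pics/c3.png

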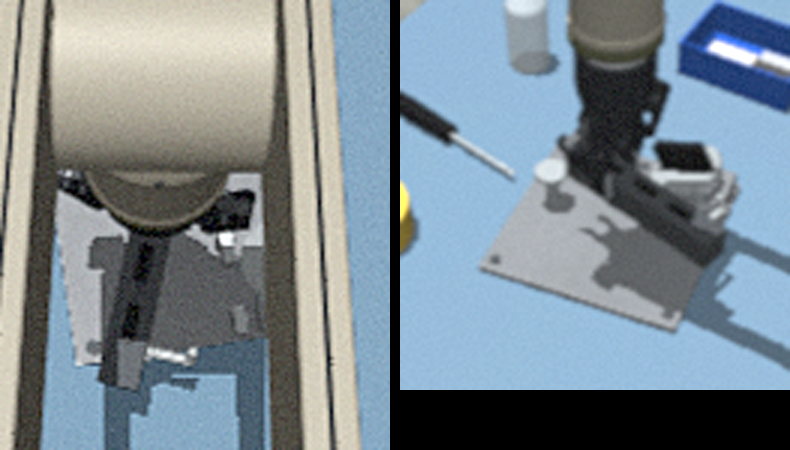

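The rail is held, with its far end at about crop (122,365) in the top view and (715,240) in the side view. The bolt is visible in the top view, and the gripper hides the fork. I'll check the tilt by projecting the corners a level rail would have.

Run:
```python
from h import *
t=snap("top");s=snap("side")
u=np.array([np.cos(np.radians(167)),np.sin(np.radians(167)),0]);n=np.array([-u[1],u[0],0])
T=sense()["tool_pos"]
for dx in(0,):
  for nm,x,y,z in(("far -y top",130,-15,36),("far +y top",130,15,36),("far -y bot",130,-15,0),("fork -y top",-55,-15,36),("fork +y top",-55,15,36)):
    P=T+x*u+y*n;P[2]=T[2]-186+z
    a=proj(t,P);b=proj(s,P)
    print(nm,"top crop",((a+.5-[220,120])*3).round(0),"side crop",((b+.5-[185,120])*3+[400,0]).round(0))
b=crop(s,225,150,75,70,8);cv2.imwrite("pics/c4.png",np.clip(b*1.8,0,255).astype(np.uint8))
```

```text
far -y top top crop [ 95. 382.] side crop [709. 245.]
far +y top top crop [136. 391.] side crop [730. 227.]
far -y bot top crop [ 97. 383.] side crop [707. 270.]
fork -y top top crop [151. 135.] side crop [568. 149.]
fork +y top top crop [191. 144.] side crop [589. 134.]
```

View pics/c4.png

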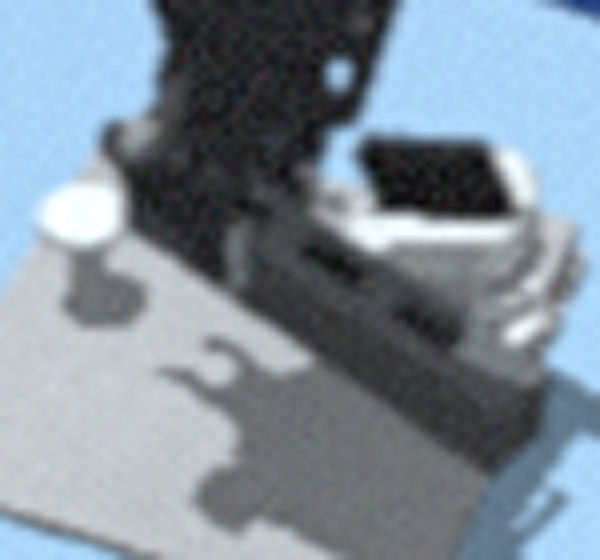

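The corners match the level prediction to about 1 px, so the rail is level within about 2 mm. I'll go down to about 3 mm above the plate and slide in partway.

```bash
python3 -m jog '0 0 0.2 0 0 0 1;0 0 0.2 0 0 0 1;0 0 0.2 0 0 0 1;0 0 0.15 0 0 0 1;0 0 0.03 0 0 0 1'
python3 -m jog '-0.08 0 0 0 0 0 1;-0.08 0 0 0 0 0 1;-0.06 0 0 0 0 0 1;0 0 0 0 0 0 1'
python3 go.py 575.6 24 197 180 0 167
python3 - <<'E'
from h import *
t=snap("top");s=snap("side")
b=crop(s,225,150,75,70,8);cv2.imwrite("pics/c5.png",np.clip(b*1.8,0,255).astype(np.uint8))
E
```

```text
time: 10.0
tool_pos: [520.8, 36.7, 195.5]
tcp_rot: [-180.0, -0.1, 167.1]
ft_force: [0.2, 0.9, -3.0]
finger_gap: 28.5
grip_force: 79.6
time: 10.5
tool_pos: [543.6, 31.2, 197.2]
tcp_rot: [180.0, 0.1, 167.0]
ft_force: [0.6, 0.2, -3.3]
finger_gap: 28.8
grip_force: 79.6
t 10.5 pos [543.6  31.2 197.2] rot [1.80e+02 1.00e-01 1.67e+02] j [ -2.  11. 105.  -0.  65. -79.] F [ 0.6  0.2 -3.3]
world d [32.  -7.2 -0.2] | shift now-axes [-0.328  0.002  0.002] shift target-axes [-0.328  0.002  0.002] | turn [0.    0.001 0.   ]
```

View pics/c5.png

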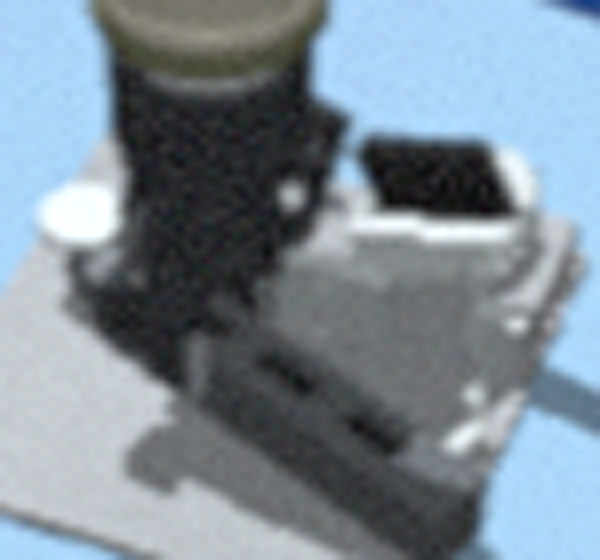

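The fork tips are just short of the post, under the cap's edge at crop (80,285), and the rail is lined up. I'll slide in and watch the force.

```bash
python3 -m jog '-0.06 0 0 0 0 0 1;-0.06 0 0 0 0 0 1;-0.06 0 0 0 0 0 1;0 0 0 0 0 0 1'
python3 -m jog '-0.05 0 0 0 0 0 1;-0.05 0 0 0 0 0 1;0 0 0 0 0 0 1'
python3 go.py 575.6 24 197 180 0 167
```

```text
time: 11.1
tool_pos: [560.9, 27.2, 196.8]
tcp_rot: [180.0, 0.0, 167.0]
ft_force: [0.2, -0.1, -3.4]
finger_gap: 28.7
grip_force: 79.6
time: 11.48
tool_pos: [570.5, 25.1, 196.8]
tcp_rot: [180.0, 0.0, 167.0]
ft_force: [0.4, 0.5, -3.2]
finger_gap: 28.8
grip_force: 79.6
t 11.47 pos [570.5  25.1 196.8] rot [180.   0. 167.] j [ -3.  14. 100.  -0.  65. -80.] F [ 0.4  0.5 -3.2]
world d [ 5.1 -1.1  0.2] | shift now-axes [-0.052  0.001 -0.002] shift target-axes [-0.052  0.001 -0.002] | turn [0.    0.    0.001]
```

```bash
python3 -m jog '0 0 0.02 0 0 0 1;0 0 0.01 0 0 0 1;-0.03 0 0 0 0 0 1;-0.015 0 0 0 0 0 1;0 0 0 0 0 0 1'
python3 -m jog '-0.015 0 0 0 0 0 1;-0.015 0 0 0 0 0 1;0 0 0 0 0 0 1'
python3 go.py 575.6 24 197 180 0 167
```

```text
time: 12.1
tool_pos: [574.4, 24.2, 194.0]
tcp_rot: [180.0, -0.0, 167.0]
ft_force: [-4.7, 1.6, 6.2]
finger_gap: 29.0
grip_force: 80.6
time: 12.48
tool_pos: [576.2, 23.9, 194.0]
tcp_rot: [-180.0, -0.2, 167.1]
ft_force: [-15.0, 2.4, 15.7]
finger_gap: 28.6
grip_force: 82.1
t 12.47 pos [576.2  23.9 194. ] rot [-180.    -0.2  167.1] j [ -3.  16.  99.   0.  65. -80.] F [-15.    2.4  15.7]
world d [-0.6  0.1  3. ] | shift now-axes [ 0.007 -0.001 -0.03 ] shift target-axes [ 0.006 -0.001 -0.03 ] | turn [-0.    -0.004  0.001]
```

The rail is down and home: contact force is 15 N along the slot, at the expected position. Now I'll swing it about the post in small arcs.

```bash
python3 -m jog '0.003 0 -0.01 0 0 0 1;-0.001 -0.0275 0 0 0 -0.0667 1;-0.001 -0.0275 0 0 0 -0.0667 1;0 0 0 0 0 0 1'
python3 -m jog '-0.001 -0.0275 0 0 0 -0.0667 1;-0.001 -0.0275 0 0 0 -0.0667 1;0 0 0 0 0 0 1'
python3 go.py 575.5 10.2 194 180 0 187
python3 - <<'E'
from h import *
t=snap("top");s=snap("side")
a=crop(t,235,130,100,120,4);b=crop(s,205,150,100,90,4)
c=np.zeros((480,800,3),np.uint8);c[:480,:400]=a;c[:360,400:800]=b
cv2.imwrite("pics/c6.png",np.clip(c*1.8,0,255).astype(np.uint8))
E
```

```text
time: 12.98
tool_pos: [575.2, 18.9, 194.0]
tcp_rot: [179.9, -0.2, 175.1]
ft_force: [-7.8, 5.7, 4.1]
finger_gap: 28.4
grip_force: 80.6
time: 13.35
tool_pos: [575.0, 13.4, 194.0]
tcp_rot: [179.9, -0.2, -176.9]
ft_force: [-8.9, 5.4, 4.9]
finger_gap: 28.7
grip_force: 80.8
t 13.35 pos [575.   13.4 194. ] rot [ 179.9   -0.2 -176.9] j [ -4.  15. 100.   0.  65. -97.] F [-8.9  5.4  4.9]
world d [ 0.5 -3.2 -0. ] | shift now-axes [-0.004 -0.032  0.   ] shift target-axes [-0.002 -0.032  0.   ] | turn [ 0.002 -0.003 -0.064]
```

View pics/c6.png

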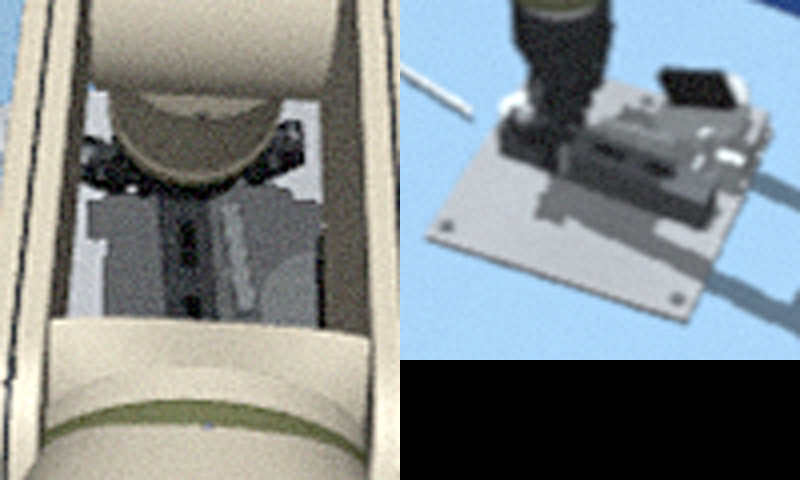

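The rail is about 5° short of the fence line, with its bolt entering the gate (side crop ~(725,160)), and nothing is fouling. I'll swing the last few degrees.

```bash
python3 -m jog '-0.001 -0.014 0 0 0 -0.034 1;-0.001 -0.014 0 0 0 -0.034 1;0 0 0 0 0 0 1;0 0 0 0 0 0 1'
python3 go.py 575.5 10.2 194 180 0 187.5
```

```text
time: 13.95
tool_pos: [575.2, 10.8, 194.0]
tcp_rot: [179.9, -0.2, -172.8]
ft_force: [-11.1, 6.3, 6.6]
finger_gap: 28.5
grip_force: 81.0
t 13.95 pos [575.2  10.8 194. ] rot [ 179.9   -0.2 -172.8] j [  -4.   15.  100.    0.   65. -101.] F [-11.1   6.3   6.6]
world d [ 0.3 -0.6 -0. ] | shift now-axes [-0.002 -0.006  0.   ] shift target-axes [-0.002 -0.006  0.   ] | turn [ 0.002 -0.004 -0.005]
```

```bash
python3 -m jog '0.002 0 0 0 0 0 0;0 0 0 0 0 0 -0.3;0 0 0 0 0 0 -0.3;0 0 0 0 0 0 -0.3;0 0 0 0 0 0 -0.3'
python3 -m jog '0 0 -0.15 0 0 0 -0.3;0 0 -0.4 0 0 0 -0.3;0 0 -0.5 0 0 0 -0.3;0 0 -0.5 0 0 0 -0.3;0 0 -0.2 0 0 0 -0.3'
python3 -m jog '0.2 -0.5 0 0 0 0 -0.3;0.25 -0.53 0 0 0 0 -0.3;0.25 -0.53 0 0 0 0 -0.3;0.25 -0.53 0 0 0 0 -0.3;0.25 -0.53 0 0 0 0 -0.3'
python3 -m jog '0.2 -0.5 0 0 0 0 -0.3;0 0 0 0 0 0 -0.3'
python3 - <<'E'
from h import *
t=snap("top");s=snap("side")
print(sense()["tool_pos"])
a=crop(t,255,140,90,115,5);b=crop(s,225,145,80,72,5)
c=np.zeros((575,860,3),np.uint8);c[:575,:450]=a;c[:360,455:855]=b
cv2.imwrite("pics/c7.png",np.clip(c[:,:800]*1.6,0,255).astype(np.uint8))
E
```

```text
time: 14.58
tool_pos: [576.5, 9.7, 194.7]
tcp_rot: [-180.0, 0.0, -172.9]
ft_force: [0.1, 0.8, 0.4]
finger_gap: 55.4
grip_force: 0.0
time: 15.2
tool_pos: [577.2, 9.8, 375.2]
tcp_rot: [-179.9, 0.4, -172.9]
ft_force: [0.6, -0.2, 0.6]
finger_gap: 55.3
grip_force: 0.0
time: 15.82
tool_pos: [488.7, -266.6, 369.7]
tcp_rot: [180.0, -0.0, -172.9]
ft_force: [-0.3, -0.6, -0.1]
finger_gap: 55.8
grip_force: 0.0
time: 16.08
tool_pos: [474.5, -320.3, 369.4]
tcp_rot: [-180.0, -0.1, -173.2]
ft_force: [0.7, 1.0, 0.2]
finger_gap: 55.5
grip_force: 0.0
[ 475.82008993 -317.30736277  369.32032752]
```

View pics/c7.png

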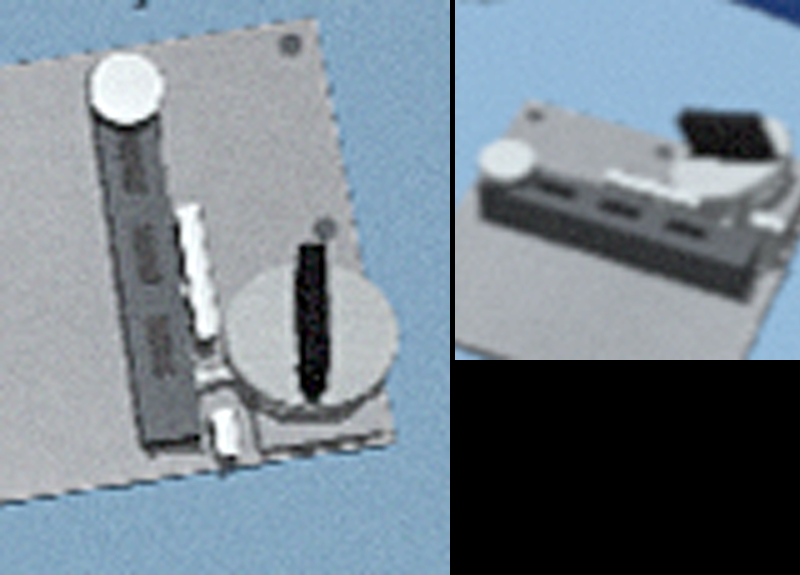

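The rail is in line with its bolt in the gate (top crop (215,380)) and its fork under the cap. The cam disc's centre is at about (311,335), and the grip runs from (312,243) to (313,402). Next I'll work out the cam axis from both views.

Run:
```python
from h import *
from scipy.optimize import least_squares
from scipy.spatial.transform import Rotation as R
t=snap("top");s=snap("side")
J=R.from_euler("z",-171.8,degrees=True).as_matrix();a=np.radians(25)
C=J@np.array([[np.cos(a),0,-np.sin(a)],[0,1,0],[np.sin(a),0,np.cos(a)]])
T=lambda x,y:np.array([x/5+255-.5,y/5+140-.5]);S=lambda x,y:np.array([(x-455)/5+225-.5,y/5+145-.5])
ob=[(t,T(312,243),(-28,0,12)),(t,T(313,402),(36,0,-22)),(t,T(311,335),(0,0,-22)),(t,T(225,335),(0,-41,-22)),(t,T(397,335),(0,41,-22)),
    (s,S(690,155),(-28,-7,-22)),(s,S(780,160),(36,-7,-22)),(s,S(682,108),(-28,-3,12))]
f=lambda P:np.concatenate([proj(S_,P+C@np.array(l,float))-p for S_,p,l in ob])
r=least_squares(f,[480,-62,85],loss="soft_l1");print(r.x.round(1));print(r.fun.reshape(-1,2).round(1) if r.fun.size==16 else f(r.x).reshape(-1,2).round(1))
P=r.x;print("jig coords",(J.T@(P-[614.4,15,0])).round(1))
z=-C[:,2];x=C[:,0];y=np.cross(z,x)
Rt=R.from_matrix(np.c_[x,y,z]);print("tool rpy",Rt.as_euler("xyz",degrees=True).round(2))
for d in(0,60):print("TCP",d,(P-z*(155+d)).round(1))
```

```text
[503.4 -68.8  73.7]
[[-2.3  0.3]
 [ 2.8 -0.7]
 [-0.1 -0.3]
 [-0.1  2.3]
 [-0.  -2.9]
 [ 1.2  0.4]
 [ 0.6 -1.8]
 [-0.5  1. ]]
jig coords [121.8  67.1  73.7]
tool rpy [ 180.   -25.  -171.8]
TCP 0 [568.2 -59.5 214.2]
TCP 60 [593.3 -55.9 268.6]
```

```bash
cat > cam.py <<'E'
from h import *
from scipy.optimize import least_squares
from scipy.spatial.transform import Rotation as R
t=snap("top");s=snap("side")
J=R.from_euler("z",-171.8,degrees=True).as_matrix();a=np.radians(25)
C0=J@np.array([[np.cos(a),0,-np.sin(a)],[0,1,0],[np.sin(a),0,np.cos(a)]])
T=lambda x,y:np.array([x/5+255-.5,y/5+140-.5]);S=lambda x,y:np.array([(x-455)/5+225-.5,y/5+145-.5])
ob=[(t,T(312,243),(-28,0,12)),(t,T(313,402),(36,0,-22)),(t,T(311,335),(0,0,-22)),
    (s,S(690,155),(-28,-7,-22)),(s,S(780,160),(36,-7,-22)),(s,S(682,108),(-28,-3,12))]
def Cf(f): return C0@R.from_euler("z",-f).as_matrix()
f=lambda v:np.concatenate([proj(S_,v[:3]+Cf(v[3])@np.array(l,float))-p for S_,p,l in ob])
r=least_squares(f,[503,-68,74,.1]);print(r.x.round(3));print(f(r.x).reshape(-1,2).round(1).tolist())
P=r.x[:3];C=Cf(r.x[3]);z=-C[:,2];x=C[:,0]
print("jig",(J.T@(P-[614.4,15,0])).round(1),"tool rpy",R.from_matrix(np.c_[x,np.cross(z,x),z]).as_euler("xyz",degrees=True).round(2))
for d in(4,80):print("TCP",d,(P-z*(155+d)).round(1))
E
python3 cam.py
```

```text
[ 5.03548e+02 -6.89200e+01  7.19640e+01  1.70000e-01]
[[-0.3, 0.2], [0.1, -0.5], [-0.2, -0.2], [1.5, -0.2], [-0.5, -0.2], [-0.1, 0.4]]
jig [121.7  67.3  72. ] tool rpy [-175.5   -24.62  177.49]
TCP 4 [570.1 -59.3 216.1]
TCP 80 [601.8 -54.8 284.9]
```

```bash
python3 go.py 601.8 -54.8 284.9 -175.5 -24.62 177.49
```

```text
t 16.38 pos [ 476.7 -315.8  369.7] rot [ 180.    -0.  -172.8] j [ -39.    4.   92.    0.   83. -136.] F [-0.7  0.2  0.4]
world d [125.1 261.  -84.8] | shift now-axes [-1.57   2.432  0.849] shift target-axes [-1.386  2.678  0.088] | turn [0.039 0.415 0.144]
```

```bash
python3 -m jog '-0.26 0.405 0.14 0 0 0 -0.3;-0.26 0.405 0.14 0 0 0 -0.3;-0.26 0.405 0.14 0 0 0 -0.3;-0.26 0.405 0.14 0 0 0 -0.3;-0.26 0.405 0.14 0 0 0 -0.3'
python3 -m jog '-0.26 0.405 0.14 0 0 0 -0.3;0 0 0 0.013 0.138 0.048 -0.3;0 0 0 0.013 0.138 0.048 -0.3;0 0 0 0.013 0.138 0.048 -0.3;0 0 0 0 0 0 -0.3'
python3 go.py 570.1 -59.3 216.1 -175.5 -24.62 177.49
```

```text
time: 17.0
tool_pos: [580.6, -97.3, 299.5]
tcp_rot: [-180.0, 0.0, -172.8]
ft_force: [0.7, 0.2, 0.2]
finger_gap: 55.7
grip_force: 0.0
time: 17.62
tool_pos: [601.2, -55.3, 284.5]
tcp_rot: [-175.5, -24.6, 177.5]
ft_force: [1.1, 0.7, -0.7]
finger_gap: 55.7
grip_force: 0.0
t 17.62 pos [601.2 -55.3 284.5] rot [-175.5  -24.6  177.5] j [ -8.  25.  79.  -7. 100. -96.] F [ 1.1  0.7 -0.7]
world d [-31.1  -4.  -68.4] | shift now-axes [-0.004  0.005  0.752] shift target-axes [-0.004  0.005  0.752] | turn [ 0. -0.  0.]
```

```bash
python3 -m jog '0 0 0.25 0 0 0 -0.3;0 0 0.25 0 0 0 -0.3;0 0 0.15 0 0 0 -0.3;0 0 0.1 0 0 0 -0.3;0 0 0 0 0 0 -0.3' 60
python3 -m jog '0 0 0 0 0 0 1;0 0 0 0 0 0 1;0 0 0 0 0 0 1;0 0 0 0 0 0 1;0 0 0 0 0 0 1' 60
python3 go.py 570.1 -59.3 216.1 -175.5 -24.62 177.49
python3 - <<'E'
from h import *
s=snap("side");b=crop(s,205,120,110,100,6);cv2.imwrite("pics/c8.png",np.clip(b*1.6,0,255).astype(np.uint8))
E
```

```text
time: 18.25
tool_pos: [569.3, -61.1, 217.5]
tcp_rot: [-175.5, -24.5, 177.4]
ft_force: [-1.0, -0.1, -0.2]
finger_gap: 55.5
grip_force: 0.0
time: 18.88
tool_pos: [570.1, -60.6, 218.7]
tcp_rot: [-175.6, -24.5, 177.4]
ft_force: [0.4, 5.1, 4.8]
finger_gap: 12.8
grip_force: 59.7
t 18.88 pos [570.1 -60.6 218.7] rot [-175.6  -24.5  177.4] j [ -9.  25.  86.  -7.  92. -96.] F [0.4 5.1 4.8]
world d [ 0.   1.3 -2.6] | shift now-axes [-0.01   0.014  0.022] shift target-axes [-0.01   0.014  0.022] | turn [ 0.001  0.003 -0.001]
```

View pics/c8.png

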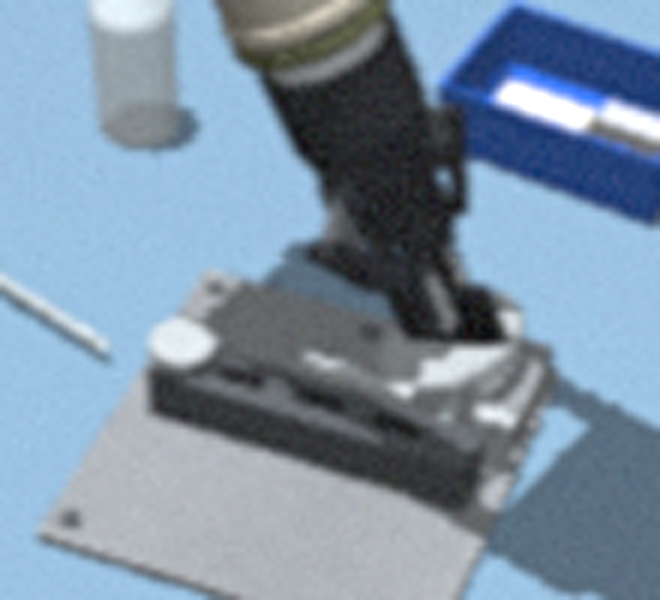

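The wing is gripped (gap 12.8, against 14 nominal), and the side view shows the rail still in place. I'll turn the cam clockwise.

```bash
python3 -m jog '0 0 0 0 0 0.13 1;0 0 0 0 0 0.13 1;0 0 0 0 0 0.13 1;0 0 0 0 0 0.13 1;0 0 0 0 0 0 1' 100
python3 -m jog '0 0 0 0 0 0.13 1;0 0 0 0 0 0.13 1;0 0 0 0 0 0.13 1;0 0 0 0 0 0.13 1;0 0 0 0 0 0 1' 100
python3 go.py 570.1 -60.6 218.7 -175.5 -24.62 177.49; python3 -c "
from bench import *;print(sense()['wrist_torque'])"
```

```text
time: 19.55
tool_pos: [570.6, -58.5, 218.5]
tcp_rot: [-163.4, -18.5, 144.4]
ft_force: [4.7, 17.1, 1.9]
finger_gap: 11.8
grip_force: 98.9
time: 20.18
tool_pos: [571.7, -57.1, 217.9]
tcp_rot: [-156.7, -7.6, 114.4]
ft_force: [14.4, 25.5, -6.9]
finger_gap: 11.6
grip_force: 98.5
t 20.18 pos [571.7 -57.1 217.9] rot [-156.7   -7.6  114.4] j [ -9.  25.  86.  -7.  92. -34.] F [14.4 25.5 -6.9]
world d [-1.6 -3.5  0.8] | shift now-axes [-0.024 -0.032  0.001] shift target-axes [ 0.017 -0.036  0.001] | turn [ 0.011  0.004 -1.04 ]
[ 3.63521186 -2.70258908 -1.47475941]
```

```bash
python3 -m jog '0.02 0.03 0 0 0 0 1;0 0 0 0 0 0 1' 100
python3 go.py 571.7 -57.1 217.9 -175.5 -24.62 177.49
python3 -m jog '0 0 0 0 0 0.13 1;0 0 0 0 0 0.13 1;0 0 0 0 0 0.13 1;0 0 0 0 0 0.13 1;0 0 0 0 0 0 1' 100
python3 go.py 571.7 -57.1 217.9 -175.5 -24.62 177.49; python3 -c "
from bench import *;print(sense()['wrist_torque'])"
```

```text
time: 20.42
tool_pos: [572.4, -56.1, 217.5]
tcp_rot: [-156.4, -7.5, 114.5]
ft_force: [7.0, 12.1, 0.8]
finger_gap: 11.5
grip_force: 99.2
t 20.43 pos [572.4 -56.1 217.5] rot [-156.4   -7.5  114.5] j [ -8.  25.  86.  -7.  92. -33.] F [ 7.  12.1  0.8]
world d [-0.7 -1.   0.4] | shift now-axes [-0.005 -0.012 -0.   ] shift target-axes [ 0.008 -0.01  -0.   ] | turn [ 0.006  0.003 -1.04 ]
time: 21.05
tool_pos: [573.9, -55.8, 216.8]
tcp_rot: [-156.3, 5.3, 85.9]
ft_force: [19.1, 14.6, -14.2]
finger_gap: 11.8
grip_force: 98.3
t 21.05 pos [573.9 -55.8 216.8] rot [-156.3    5.3   85.9] j [-8. 26. 86. -7. 92. -2.] F [ 19.1  14.6 -14.2]
world d [-2.2 -1.3  1.1] | shift now-axes [-0.016 -0.023 -0.   ] shift target-axes [ 0.024 -0.014  0.   ] | turn [ 0.012  0.005 -1.562]
[ 2.07370587 -3.66683017 -0.7215563 ]
```

```bash
python3 -m jog '0.022 0.028 0 0 0 0 1;0 0 0 0 0 0.13 1;0 0 0 0 0 0.13 1;0 0 0 0 0 0.13 1;0 0 0 0 0 0 1' 100
python3 go.py 573.9 -55.8 216.8 -175.5 -24.62 177.49; python3 -c "
from bench import *;from scipy.spatial.transform import Rotation as R
s=sense();A=R.from_euler('xyz',s['tcp_rot'],degrees=True).inv();print(A.apply(s['ft_force']).round(1),A.apply(s['wrist_torque']).round(2))"
```

```text
time: 21.68
tool_pos: [576.2, -55.7, 215.7]
tcp_rot: [-160.1, 14.4, 63.8]
ft_force: [15.8, 3.8, -9.1]
finger_gap: 11.9
grip_force: 98.7
t 21.68 pos [576.2 -55.7 215.7] rot [-160.1   14.4   63.8] j [-8. 26. 86. -7. 92. 22.] F [15.8  3.8 -9.1]
world d [-2.3 -0.1  1.1] | shift now-axes [-0.013 -0.022 -0.   ] shift target-axes [ 0.026 -0.002  0.   ] | turn [ 0.011  0.005 -1.953]
[12.3 13.9  1.6] [-2.3   1.81  0.05]
```

```bash
python3 -m jog '0.016 0.02 0 0 0 0.1 1;0 0 0 0 0 0.13 1;0.005 0.01 0 0 0 0.13 1;0 0 0 0 0 0.13 1;0 0 0 0 0 0 1' 100
cat > st.py <<'E'
from bench import *;from scipy.spatial.transform import Rotation as R
s=sense();A=R.from_euler('xyz',s['tcp_rot'],degrees=True).inv();print("tool F",A.apply(s['ft_force']).round(1),"M",A.apply(s['wrist_torque']).round(2))
E
python3 go.py 573.9 -55.8 216.8 -175.5 -24.62 177.49; python3 st.py
```

```text
time: 22.3
tool_pos: [578.7, -57.2, 214.6]
tcp_rot: [-169.7, 22.5, 33.8]
ft_force: [9.3, -5.2, -3.9]
finger_gap: 12.1
grip_force: 99.0
t 22.3 pos [578.7 -57.2 214.6] rot [-169.7   22.5   33.8] j [-8. 26. 85. -7. 92. 51.] F [ 9.3 -5.2 -3.9]
world d [-4.8  1.4  2.2] | shift now-axes [-0.038 -0.039 -0.001] shift target-axes [ 0.053  0.012 -0.   ] | turn [ 0.008  0.004 -2.445]
tool F [6.  9.6 0. ] M [-1.61  0.85  0.08]
```

```bash
python3 -m jog '0.01 0.015 0 0 0 0.12 1;0 0 0 0 0 0.12 1;0 0 0 0 0 0.1 1;0 0 0 0 0 0 1' 100
python3 go.py 573.9 -55.8 216.8 -175.5 -24.62 177.49; python3 st.py
python3 -m jog '0 0 0 0 0 0.07 1;0 0 0 0 0 0 1' 100
python3 go.py 573.9 -55.8 216.8 -175.5 -24.62 177.49; python3 st.py
```

```text
time: 22.8
tool_pos: [579.8, -58.7, 214.2]
tcp_rot: [-178.8, 24.7, 11.7]
ft_force: [6.4, -9.4, -0.4]
finger_gap: 11.6
grip_force: 99.2
t 22.8 pos [579.8 -58.7 214.2] rot [-178.8   24.7   11.7] j [-8. 27. 85. -7. 92. 71.] F [ 6.4 -9.4 -0.4]
world d [-5.9  2.9  2.6] | shift now-axes [-0.058 -0.04  -0.001] shift target-axes [ 0.065  0.026 -0.   ] | turn [ 0.007  0.005 -2.785]
tool F [ 4.2 10.5 -1.7] M [-1.68  0.38  0.22]
time: 23.05
tool_pos: [579.8, -58.9, 214.3]
tcp_rot: [179.3, 24.7, 7.1]
ft_force: [4.7, -11.9, 0.2]
finger_gap: 11.6
grip_force: 99.7
t 23.05 pos [579.8 -58.9 214.3] rot [179.3  24.7   7.1] j [-8. 27. 85. -7. 92. 75.] F [  4.7 -11.9   0.2]
world d [-5.9  3.1  2.5] | shift now-axes [-0.06  -0.038 -0.001] shift target-axes [ 0.065  0.028 -0.   ] | turn [ 0.007  0.005 -2.854]
tool F [ 2.8 12.4 -1.3] M [-2.02  0.5  -0.87]
```

```bash
python3 -m jog '0 0 0 0 0 0.05 1;0 0 0 0 0 0 1' 100
python3 go.py 573.9 -55.8 216.8 -175.5 -24.62 177.49; python3 st.py
```

```text
time: 23.3
tool_pos: [579.8, -58.8, 214.3]
tcp_rot: [178.0, 24.7, 3.9]
ft_force: [5.7, -13.2, 0.7]
finger_gap: 11.8
grip_force: 110.4
t 23.3 pos [579.8 -58.8 214.3] rot [178.   24.7   3.9] j [-8. 27. 85. -7. 92. 78.] F [  5.7 -13.2   0.7]
world d [-5.9  3.   2.5] | shift now-axes [-0.062 -0.034 -0.   ] shift target-axes [0.065 0.028 0.   ] | turn [ 0.008  0.006 -2.902]
tool F [ 4.1 13.6 -2.2] M [-2.12  0.64 -2.23]
```

The torque has risen to 2.2 N m without the cam following, so it is at its stop. I'll release, back out along the axis, and look.

```bash
python3 -m jog '0 0 0 0 0 0 -0.3;0 0 0 0 0 0 -0.3;0 0 0 0 0 0 -0.3;0 0 0 0 0 0 -0.3;0 0 0 0 0 0 -0.3'
python3 -m jog '0 0 -0.15 0 0 0 -0.3;0 0 -0.3 0 0 0 -0.3;0 0 -0.4 0 0 0 -0.3;0 0 -0.3 0 0 0 -0.3;0 0 0 0 0 0 -0.3'
python3 -m jog '0 0.5 0 0 0 0 -0.3;0 0.5 0 0 0 0 -0.3;0 0.5 0 0 0 0 -0.3;0 0.5 0 0 0 0 -0.3;0 0.3 0 0 0 0 -0.3'
python3 - <<'E'
from h import *
t=snap("top");s=snap("side");print(sense()["tool_pos"].round(0))
a=crop(t,255,140,90,115,5);b=crop(s,225,145,68,72,5)
c=np.zeros((575,800,3),np.uint8);c[:575,:450]=a;c[:360,455:795]=b
cv2.imwrite("pics/c9.png",np.clip(c*1.6,0,255).astype(np.uint8))
E
```

```text
time: 23.92
tool_pos: [578.6, -56.7, 213.2]
tcp_rot: [178.3, 24.9, 4.0]
ft_force: [0.0, -0.3, -0.8]
finger_gap: 55.4
grip_force: 0.0
time: 24.55
tool_pos: [628.3, -49.9, 321.8]
tcp_rot: [178.2, 24.5, 3.9]
ft_force: [-0.5, -0.2, 0.1]
finger_gap: 55.3
grip_force: 0.0
time: 25.18
tool_pos: [644.7, -281.7, 323.0]
tcp_rot: [178.3, 24.9, 3.9]
ft_force: [-0.6, 0.6, 0.0]
finger_gap: 55.5
grip_force: 0.0
[ 644. -283.  323.]
```

View pics/c9.png

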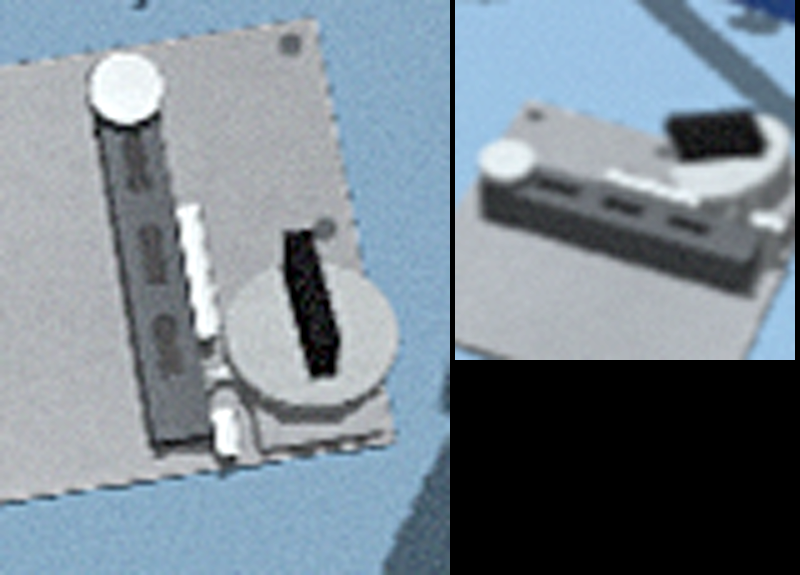

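The rail is now parallel to the fence: its left edge runs (97,125)→(152,445), and the fence runs at the same slope. The grip is reversed and lies along the jig line. I'll do a quick numeric check, then hand in.

Run:
```python
from h import *
t=snap("top");a=np.radians(-171.8);Jt=np.array([[np.cos(a),np.sin(a)],[-np.sin(a),np.cos(a)]])
for n,p,z in(("far -y",(152,442),44),("far +y",(208,434),44),("left edge near cap",(98,127),44)):
    P=at(t,np.array([p[0]/5+254.5,p[1]/5+139.5]),z)[:2];print(n,(Jt@(P-[614.4,15])).round(1))
print(hand_in())
```

```text
far -y [169.7 -14.2]
far +y [169.9  12.6]
left edge near cap [ 14.  -15.6]
the job is handed in; nothing more can be done
None
```

The job is handed in at about 25 s of the 66 s allowed: the rail is home on the post and in line along the fence, the cam is turned to its stop, and the arm is clear. The top camera puts the rail's far end at 170 mm from the post, about 1 mm off the line towards the open side, which is inside the limits but close to the 2 mm camera accuracy; no verdict came back.

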